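# Show an agate slab to the inspection camera

### The arm

A 7-joint arm with a two-finger parallel gripper is mounted at the origin on a cart in front of the work surface, level with it; the furniture and walls round the work are solid. World frame = base frame: x ahead of the robot, y to its left, z up, the work surface at z = 0. Lengths are in mm, angles in rad, forces in N, time in s.
With the tool pointing down it reaches from about 400 to 900 mm from the base axis. Payload 5.6 kg.
Tool frame: the origin (TCP) lies midway between the tips of the shut fingers; the grasp point (between the pads) lies 19 mm behind it; x points along the fingers, y is the direction in which the jaws open and shut, and the axes are right-handed (so a half turn about x gives the same grasp; the last joint's range is limited). The gripper opens to 92 mm and grips with 3 to 60 N. Pads are 20 mm wide; open, the fingers measure 128 mm over their backs; the gripper's body (75 mm by 189 mm) begins 69 mm behind the grasp point.
Start: joints at [1.253, 0.468, -0.012, 1.603, 0.006, 1.071, -0.056], TCP at [176.338, -625.631, 214.592] pointing down, gripper open.
Joint ranges: [-2.53, 2.53], [-0.31, 2.02], [-1.57, 1.55], [0.28, 2.44], [-1.29, 4.43], [0.15, 1.84], [-2.92, 2.92]. Speed limits (rad/s): [2.57, 2.57, 3.14, 3.14, 3.14, 3.14, 3.14].

### API

Orientations are given as a rotation vector (axis times angle).
In Python, from cell import robot, grip, kin, viewer gives the robot as it stands. Calls block until the motion is done:
- robot.movep(position, orientation): joint-space move of the TCP to a pose.
- robot.servo_line(position, feed=150, rotation=None): straight line of the TCP; rotation=None keeps the orientation; feed is the mean speed in mm/s.
- robot.goto_joints(angles): joint-space move.
- grip(opening, newtons=None): opening from 0.0 (shut) to 1.0 (fully open); newtons is the grip in N (None keeps the last); returns when the fingers have stopped.
- robot.hold(seconds).
- kin.ik(position, orientation): joint angles nearest the present ones, or None.
- robot.observe(): the state.
- viewer.read_camera(name): name is "side" or "top"; returns the picture (400x640x3 uint8, red, green, blue); there is no depth.
- viewer.camera_info(name): a dict with "camera_matrix" (3x3 intrinsics, pixels), "R" (3x3) and "t" (3): a world point X has camera coordinates R X + t. Camera axes: x right, y down, z forward; pixel columns grow to the right and rows downward; lengths in mm; the calibration is good to about 2 mm. A picture is of the moment at which its call begins. camera_info takes no time and is no camera call.
A pose or a line that the arm cannot do raises robot.IKError and nothing moves.
- robot.job_done(): hands the job in, once; it reports no verdict.
Trained networks look in the newest picture that a camera, given by its name, has taken for a name from the list of things; names that differ only in an ending like _2 or _b are one class to them, and where a whole thing is asked for, a point or a joint stands for the part that bears it (a point fixed in the world has none). Each returns a list of dicts, best first, with "confidence" (0 to 1); they miss things now and then, are a little off and sometimes report something else, mostly with a low value. They report only what shows in the picture. A call takes as long as a camera call.
- viewer.silhouettes(name, camera): "mask" (400x640 bool, what is visible of it).
- viewer.pinpoint(name, camera): "at" ([x, y, z] in mm, in the coordinates of the camera as it stood for that picture, good to about 4 mm: a listed point, or the origin of a listed thing).
The state is a dict: "t": time; "joints": joint angles; "joint_velocities": joint speeds; "joint_torque": joint torques, N m; "tcp_pos": TCP position; "tcp_rot": TCP orientation; "contact_force": force on the tool from outside, world axes, zero at the start; "wrist_torque": the same for the moment, N m; "grip_width": opening from 0.0 (shut) to 1.0 (fully open).
Only numpy, scipy, OpenCV 4.12 (cv2) and the standard library are available. Lean on these libraries where they do the work, as an engineer would, in place of code of your own. Each camera call takes 0.05 s, during which the arm holds its last target.

### The job

Lift the pale plastic cover of the slab drying box by its handle, gently, until it stands against its stop and leave it open; then take the red-brown banded agate slab out of the box and hold it up to the inspection camera: in the air, its middle on the lens axis straight above the white cross on the camera's base, and its flat face square to the lens, which looks down at a slant. Finish while still holding the slab there, still, in the gripper; leave the grey slab in its slot and do not disturb the other things on the bench.

Things in the scene. Friction and masses are not known exactly. Their poses are not given: they have to be found in the camera images.
- slab_box: wooden slab drying box, fixed: 124 mm deep (x), 214 mm wide (y), 84 mm high, 6 mm walls and floor; origin at the centre of its underside, cover handle on its -x side. Slots for slabs are 35 mm left and right of its middle, each between two pairs of 9 mm wooden pegs (28 mm before and behind its middle, tops 42 mm up); which slab is in which varies.
- cover (a joint): pale plastic cover of the box, with a yellow brass hinge strip: 0 rad = shut on the rim, grows as its near edge is lifted, 1.5 rad = upright against its stop at the far side. A stiff hinge holds it at any angle (about 2 N at the handle moves it); it may stand slightly ajar at the start.
- cover_handle (a point): centre of the cover's black round grip bar, 18 mm in diameter, 26 mm long, parallel to the hinge. It stands 34 mm clear of the cover's near edge on an 8 mm wide flat arm and can be pinched across its ends from above all the way as the cover swings. Moves with the cover; with the cover shut its axes are the box's.
- cover_hinge (a point): middle of the hinge line on the far rim of the box, 84.5 mm above the bench (fixed). Axes are the box's: x from the handle side to the hinge side, y along the hinge, z up. The bar goes round it at 158 mm, starting 3.5 mm above it when shut and then rising.
- red_slab_center (a point): middle of the red-brown and cream banded agate slab, the one to show: flat irregular oval, 8.5 mm thick, 35 g, about 89 mm long and 64 mm high as it stands on edge in its slot, its top 32 mm above this point. Own z is the normal of its flat faces, along the box's y as it stands; its length runs along the box's x.
- grey_slab_center (a point): middle of the other slab in the box, grey-blue banded, 8.5 mm thick, about 75 mm long and 54 mm high as it stands; it stays where it is.
- camera_stand: black base plate of the inspection camera, fixed, 110 (x) x 300 (y) x 10 mm; origin under the white cross, the plate reaching 55 mm to -y and 245 mm to +y of it. At the +y end stand a 300 mm high post (222 mm from the cross) and the blue camera with white ring light (60 mm across), looking to -y and down.
- focus (a point): focus point: empty point in the air 140 mm before the lens on its axis, 170 mm above the bench, straight over the white cross on the stand's base. Own z points from here into the lens, rising 20 degrees (the camera looks down at 20 degrees); own x is level, own y mostly down.
- lens (a point): centre of the front of the camera lens (32 mm across), same axes as the focus point.
- rough_0: tan rough stone, 44x52x36 mm, a bystander; origin at the centre of its underside
- dropper_bottle: brown dropper bottle with black bulb, 33x34x102 mm, a bystander; origin at the centre of its underside
- scrub_brush: wooden scrubbing brush, 54x153x49 mm, a bystander; origin at the centre of its underside

How it is judged (in metres and radians):
On the way, in this order (a step that is already met when the one before it is completed fails the run):
1. the cover stands open against its stop (value of joint cover above 1.42 rad), for 0.2 s.
2. the red-brown slab is lifted clear of the box by the gripper (height (world z) of red_slab_center above 0.13 m and contact force between the fingers and red_slab above 0.5 N), for 0.2 s.
At the end, for the whole second after the job is handed in: The gripper holds the red-brown slab still in the air, its middle within 18 mm of the focus point, its flat face within 0.15 rad (about 9 degrees) of square to the lens axis; the cover still stands open (joint over 1.4 rad) and the grey slab is within 15 mm of where it stood (distance between red_slab_center and focus below 0.018 m and angle between the z axis of red_slab_center and the z axis of focus, either way round below 0.15 rad and contact force between the fingers and red_slab above 0.5 N and linear speed of red_slab below 0.02 m/s and angular speed of red_slab below 0.15 rad/s and value of joint cover above 1.4 rad and distance of grey_slab_center from where it was at the start of the episode below 0.015 m); the arm keeps its last pose, push and grip.
It fails at once if the cover is flung or slammed (it turns faster than 2.2 rad/s) (velocity of joint cover above 2.2 rad/s or velocity of joint cover below -2.2 rad/s).
It fails at once if the grey slab or another thing on the bench is disturbed (moved more than 30 mm) (distance of any of grey_slab_center, rough_0, dropper_bottle, scrub_brush from where it was at the start of the episode above 0.03 m).
It also fails if it takes over 54 s, if anything falls off the work surface, if the arm or the gripper's body presses on something with over 40 N, if the wrist force passes 120 N, or if a joint passes its speed limit or range.

## Working session

There is one attempt and no reset: what is moved stays moved. The work goes in short steps, each a Python script; the robot and the scene stay as the last script left them, time stands still between calls to the robot, and variables do not carry over. Pictures are saved under pics/ and viewed, and the job is handed in when it is done.

```bash
ls; mkdir -p pics
python3 - <<'E'
from cell import robot, grip, kin, viewer
import cv2, numpy as np
print(robot.observe())
for c in ("side","top"):
    im=viewer.read_camera(c); cv2.imwrite(f"pics/{c}0.png",im[:,:,::-1])
    ci=viewer.camera_info(c); R=np.array(ci["R"]);t=np.array(ci["t"]); print(c,-R.T@t, R.round(3).tolist())
    for n in ["slab_box","cover_handle","cover_hinge","red_slab_center","grey_slab_center","camera_stand","focus","lens","rough_0","dropper_bottle","scrub_brush"]:
        for d in viewer.pinpoint(n,c)[:2]:
            print(n,round(d["confidence"],2),(R.T@(np.array(d["at"])-t)).round(1))
E
```

```text
pics
{'t': 0.0, 'joints': array([ 1.25300168,  0.46834577, -0.01161483,  1.60359515,  0.00597982,
        1.07140209, -0.05626627]), 'joint_velocities': array([-6.24315976e-04, -4.36767265e-04, -5.73438280e-04, -3.33428872e-05,
       -8.48556140e-04,  1.02866801e-03, -1.77957387e-03]), 'joint_torque': array([ 7.05850543e-04, -5.20580471e+01, -1.25635028e-02, -2.43750179e+01,
       -5.66960033e-02,  1.72533060e-02,  1.78898285e-04]), 'tcp_pos': array([ 176.16808229, -625.07963764,  213.67251147]), 'tcp_rot': array([ 2.07475972,  0.28865404, -2.07545471]), 'contact_force': array([-0.34911139,  0.15114844, -0.09425505]), 'wrist_torque': array([ 0.00540552, -0.02076037, -0.01491687]), 'grip_width': 0.9987897251109588}
side [317.96870788 839.63592533 697.81712735] [[-0.974, -0.225, -0.006], [-0.104, 0.473, -0.875], [0.2, -0.852, -0.484]]
slab_box 0.72 [ 487.  -535.5   -0.8]
slab_box 0.58 [ 522.7 -269.2   -1.3]
cover_handle 0.62 [541.4 274.1 221.4]
cover_hinge 0.61 [ 585.2 -270.6   86. ]
grey_slab_center 0.38 [ 525.7 -237.4   36.2]
camera_stand 0.63 [506.9 143.6   1.9]
lens 0.85 [537.5 274.5 218.8]
rough_0 0.68 [481.5   1.7  -2.4]
dropper_bottle 0.67 [639.7  -2.4  -3.4]
dropper_bottle 0.54 [538.9 271.4 218.7]
scrub_brush 0.72 [ 486.4 -537.7   -3.6]
scrub_brush 0.16 [ 585.2 -266.4   84.8]
top [ 203.66647561 -105.11409111 1525.15582798] [[-0.017, -1.0, -0.002], [-0.974, 0.017, -0.226], [0.226, -0.001, -0.974]]
slab_box 0.45 [639.6  -3.6  -4.8]
cover_handle 0.75 [ 431.3 -271.9   98.6]
cover_hinge 0.67 [ 586.9 -271.4   87. ]
grey_slab_center 0.44 [636.9  -5.1  -1.5]
camera_stand 0.56 [508.  145.4   0.9]
lens 0.6 [539.9 271.3 217. ]
rough_0 0.51 [ 4.769e+02  5.100e+00 -2.000e-01]
dropper_bottle 0.41 [633.6  -6.2  -2.3]
scrub_brush 0.66 [ 487.9 -535.5    0. ]
```

View pics/side0.png

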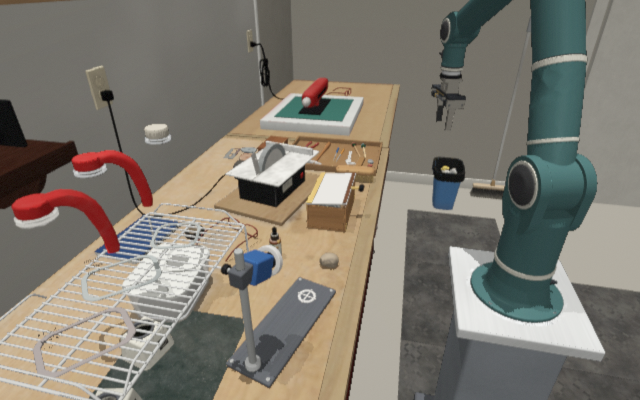

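View pics/top0.png

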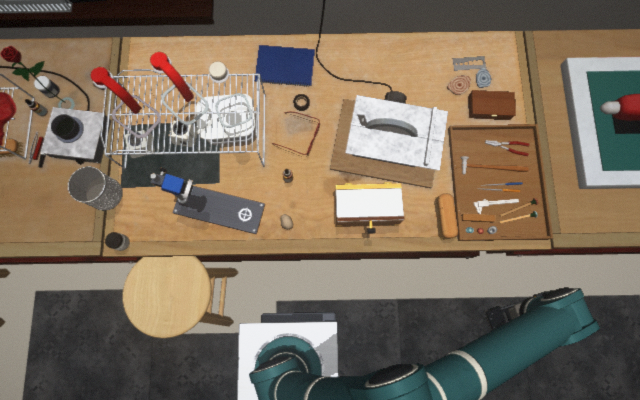

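The side view shows the box with its cover at about (330,190) and the handle at (362,187). The top view shows the box at (370,204), the handle at (370,228), the cross at (245,214), and a yawed stand with its post near (165,180). Next I'll refine the yaws by colour and silhouette.

```bash
cat > h.py <<'E'
from cell import robot, grip, kin, viewer
import cv2, numpy as np
from scipy.spatial.transform import Rotation as Rn
def cam(c):
    ci=viewer.camera_info(c); return np.array(ci["camera_matrix"]),np.array(ci["R"]),np.array(ci["t"])
def unproj(c,u,v,z):
    K,R,t=cam(c); o=-R.T@t; d=R.T@np.linalg.solve(K,[u,v,1.]); return o+d*(z-o[2])/d[2]
def proj(c,X):
    K,R,t=cam(c); p=K@(R@np.array(X)+t); return p[:2]/p[2]
def pin(n,c,k=2):
    _,R,t=cam(c); return [(round(d["confidence"],2),(R.T@(np.array(d["at"])-t)).round(1)) for d in viewer.pinpoint(n,c)[:k]]
def toolrot(x,y):
    x=np.array(x,float);x/=np.linalg.norm(x);y=np.array(y,float);y-=x*(x@y);y/=np.linalg.norm(y)
    return Rn.from_matrix(np.c_[x,y,np.cross(x,y)]).as_rotvec()
E
python3 - <<'E'
from h import *
im=viewer.read_camera("top")
hsv=cv2.cvtColor(im,cv2.COLOR_RGB2HSV)
roi=np.zeros(im.shape[:2],bool);roi[175:240,325:415]=1
ye=cv2.inRange(hsv,(20,140,120),(35,255,255)).astype(bool)&roi; ye[195:]=0
ys,xs=np.nonzero(ye);print("yellow",len(xs),xs.min(),xs.max(),ys.min(),ys.max())
P=np.array([unproj("top",u,v,86)[:2] for u,v in zip(xs,ys)])
print(P.mean(0)); w,V=np.linalg.eigh(np.cov(P.T)); print("hinge dir",V[:,1],np.sqrt(w), np.degrees(np.arctan2(V[0,1],V[1,1])))
wh=cv2.inRange(hsv,(0,0,190),(180,40,255)).astype(bool)&roi
cs,_=cv2.findContours(wh.astype(np.uint8),0,2);c=max(cs,key=cv2.contourArea);r=cv2.minAreaRect(c);print("cover rect",r)
B=np.array([unproj("top",*p,87)[:2] for p in cv2.boxPoints(r)]);print(B.round(1))
# cross
cr=cv2.inRange(hsv,(0,0,190),(180,50,255)); m=np.zeros_like(cr);m[203:227,233:258]=cr[203:227,233:258]
v,u=np.nonzero(m);uc=((u.min()+u.max())/2,(v.min()+v.max())/2);print("cross",uc,unproj("top",*uc,10))
for n in ["camera_stand"]:
    for d in viewer.silhouettes(n,"top")[:1]:
        k=d["mask"].astype(np.uint8); cs,_=cv2.findContours(k,0,2);c=max(cs,key=cv2.contourArea);print(d["confidence"],cv2.minAreaRect(c))
for c in ("side","top"):
    viewer.read_camera(c)
    for n in ["cover_handle","cover_hinge","camera_stand","lens","slab_box"]: print(c,n,pin(n,c))
cv2.imwrite("pics/z0.png",cv2.resize(im[165:250,140:420][:,:,::-1],None,fx=2.8,fy=2.8,interpolation=2))
s=viewer.read_camera("side"); cv2.imwrite("pics/z1.png",cv2.resize(s[140:390,210:390][:,:,::-1],None,fx=2.3,fy=2.3,interpolation=2))
E
```

```text
yellow 221 337 400 182 188
[ 582.21313256 -269.35916715]
hinge dir [-0.00470593  0.99998893] [ 4.07859663 62.37629856] -0.26963095696606837
cover rect ((369.471923828125, 202.46023559570312), (27.530488967895508, 66.51625061035156), 88.45184326171875)
[[ 570.3 -165.5]
 [ 572.6 -384. ]
 [ 480.6 -381. ]
 [ 478.3 -165.6]]
cross (np.float64(245.0), np.float64(214.0)) [509.23581751 143.86611622  10.        ]
0.68 ((204.09521484375, 202.7306365966797), (119.27078247070312, 39.42679214477539), 19.47030258178711)
side cover_handle [(0.79, array([ 429.9, -270.3,  105. ]))]
side cover_hinge [(0.84, array([ 586.6, -270.5,   87.9]))]
side camera_stand [(0.61, array([506.6, 147.3,  -0.6])), (0.22, array([ 485.3, -536.8,   -2.2]))]
side lens [(0.94, array([539.7, 271.8, 222.5]))]
side slab_box [(0.89, array([ 524.6, -268. ,   -0.9]))]
top cover_handle [(0.7, array([ 429.7, -272.4,  102.7]))]
top cover_hinge [(0.67, array([ 588.3, -270.3,   86.6])), (0.35, array([ 489.8, -535.1,   -3. ]))]
top camera_stand [(0.88, array([507.7, 144.4,   1.5])), (0.3, array([ 589.2, -268.3,   85.3]))]
top lens [(0.78, array([541.2, 271.8, 220.1]))]
top slab_box [(0.64, array([ 528.3, -272.8,   -1. ])), (0.63, array([508. , 146.4,   2.2]))]
```

View pics/z0.png

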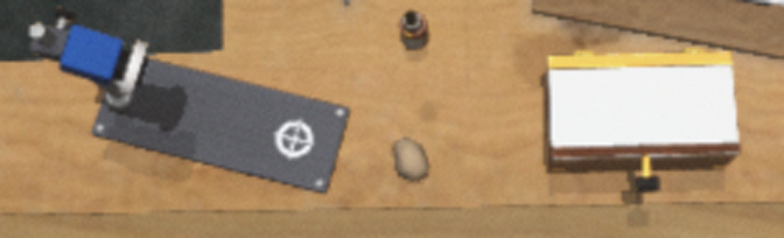

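View pics/z1.png

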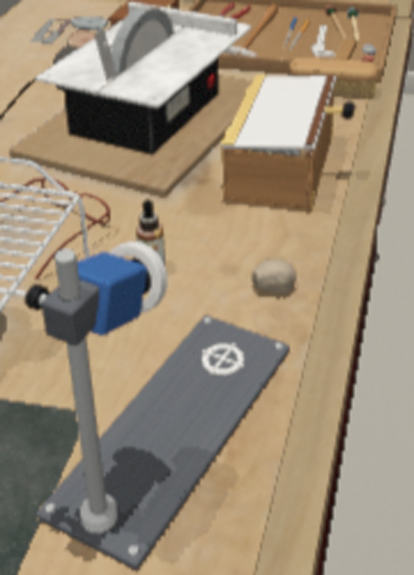

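```bash
cat >> h.py <<'E'
H=np.array([586.8,-270.7,84.5]); A0=0.022
def bar(th): 
    return H+158*np.array([-np.cos(th+A0),0,np.sin(th+A0)])
F=np.array([508.3,144.3,170.]); ya=np.radians(13.9); fh=np.array([np.sin(ya),np.cos(ya),0])
FZ=np.cos(np.radians(20))*fh+np.sin(np.radians(20))*np.array([0,0,1])
UP=np.cos(np.radians(20))*np.array([0,0,1])-np.sin(np.radians(20))*fh
E
python3 - <<'E'
from h import *
print(Rn.from_rotvec(robot.observe()["tcp_rot"]).as_matrix().round(2))
print(bar(.09))
for s in (1,-1):
    r=toolrot([0,0,-1],[0,s,0]);print("s",s)
    for th in (0.09,.8,1.5):
        q=kin.ik(bar(th)-[0,0,19],r);print(th,None if q is None else q.round(2))
    for y in (-235.7,-305.7):
        for tilt in (0,.15):
            for z in (41,150):
                q=kin.ik([520,y,z],toolrot([np.sin(tilt),0,-np.cos(tilt)],[0,s,0]));print(y,tilt,z,None if q is None else q.round(2))
    for roll in (-.3,-.15,0,.15,.3):
        x=Rn.from_rotvec(FZ*roll).apply(-UP)
        q=kin.ik(F+(-x)*3,toolrot(x,s*FZ));print("final",roll,None if q is None else q.round(2))
E
```

```text
[[-0.    0.27 -0.96]
 [-0.   -0.96 -0.27]
 [-1.   -0.    0.  ]]
[ 429.78994053 -270.7         102.15902676]
s 1
0.09 [ 1.03  0.52 -0.66  2.01  0.46  0.76  1.66]
0.8 [ 1.02  0.44 -0.71  1.85  0.35  0.98  1.73]
1.5 [ 0.88  0.55 -0.7   1.59  0.38  1.15  1.66]
-235.7 0 41 [ 0.83  0.67 -0.6   1.88  0.54  0.76  1.49]
-235.7 0 150 [ 0.9   0.52 -0.7   1.82  0.41  0.95  1.6 ]
-235.7 0.15 41 [ 0.86  0.61 -0.57  1.99  0.52  0.54  1.52]
-235.7 0.15 150 [ 0.97  0.46 -0.71  1.93  0.36  0.74  1.65]
-305.7 0 41 [ 0.92  0.71 -0.61  1.8   0.54  0.8   1.61]
-305.7 0 150 [ 0.98  0.57 -0.68  1.74  0.42  0.98  1.7 ]
-305.7 0.15 41 [ 0.98  0.66 -0.61  1.91  0.53  0.59  1.65]
-305.7 0.15 150 [ 1.06  0.51 -0.7   1.85  0.37  0.78  1.77]
final -0.3 [ 0.36  0.21 -0.66  2.23 -0.06  0.31  1.07]
final -0.15 [ 0.59  0.33 -0.89  2.12  0.05  0.5   1.04]
final 0 [ 0.65  0.45 -0.96  2.01  0.09  0.69  1.03]
final 0.15 [ 0.7   0.61 -1.06  1.91  0.19  0.88  0.97]
final 0.3 [ 0.68  0.72 -1.07  1.8   0.2   1.05  0.97]
s -1
0.09 [ 0.61  0.43 -0.14  2.04  0.09  0.68 -1.16]
0.8 [ 0.59  0.35 -0.16  1.87  0.07  0.93 -1.18]
1.5 [ 0.51  0.45 -0.17  1.61  0.08  1.08 -1.25]
-235.7 0 41 [ 0.49  0.58 -0.15  1.9   0.13  0.67 -1.32]
-235.7 0 150 [ 0.52  0.42 -0.19  1.85  0.1   0.88 -1.29]
-235.7 0.15 41 [ 0.53  0.53 -0.17  2.01  0.06  0.47 -1.22]
-235.7 0.15 150 [ 0.59  0.36 -0.23  1.95  0.04  0.7  -1.22]
-305.7 0 41 [ 0.55  0.61 -0.09  1.83  0.08  0.7  -1.16]
-305.7 0 150 [ 0.57  0.47 -0.12  1.77  0.07  0.91 -1.15]
-305.7 0.15 41 [ 0.62  0.57 -0.13  1.93 -0.01  0.51 -1.05]
-305.7 0.15 150 [ 0.64  0.41 -0.16  1.87 -0.01  0.73 -1.06]
final -0.3 [ 0.2   0.18 -0.48  2.24 -0.21  0.31 -1.94]
final -0.15 [ 0.35  0.26 -0.6   2.13 -0.2   0.51 -1.89]
final 0 [ 0.33  0.33 -0.55  2.03 -0.23  0.69 -1.83]
final 0.15 [ 0.29  0.4  -0.49  1.93 -0.25  0.87 -1.78]
final 0.3 [ 0.26  0.48 -0.44  1.82 -0.27  1.05 -1.76]
```

Run:
```python
from h import *
r=toolrot([0,0,-1],[0,-1,0]); b=bar(.09)
robot.movep(b+[0,0,90],r)
grip(0.55,15)
print(robot.observe()["t"])
print(pin("cover_handle","top") if viewer.read_camera("top") is not None else 0)
im=viewer.read_camera("side");print(pin("cover_handle","side"))
cv2.imwrite("pics/s1.png",cv2.resize(im[100:260,240:440][:,:,::-1],None,fx=3,fy=3,interpolation=2))
robot.servo_line(b-[0,0,19],feed=80)
o=robot.observe();print(o["t"],o["tcp_pos"],o["contact_force"])
im=viewer.read_camera("side");
cv2.imwrite("pics/s2.png",cv2.resize(im[100:260,240:440][:,:,::-1],None,fx=3,fy=3,interpolation=2))
```

```text
4.3083
[]
[(0.65, array([ 427. , -271.5,  103.8]))]
6.025 [ 430.16332768 -270.91347006   83.64263894] [ 0.01064154  0.17560392 -0.32719411]
```

View pics/s2.png

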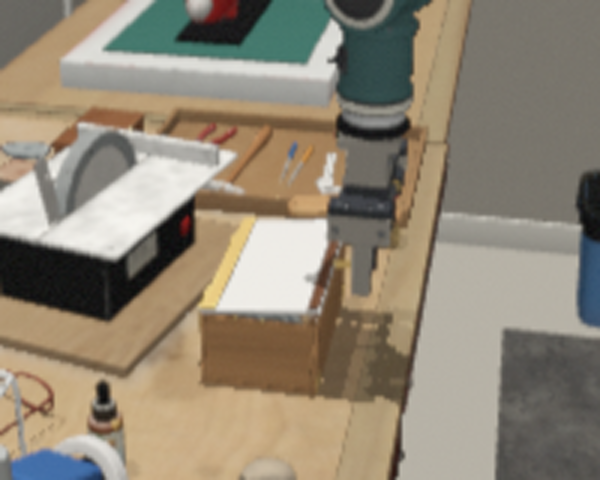

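The picture shows the fingers straddling the bar at about (360,270), with the brass arm visible beside them. I'll grip and check that the fingers stop on the 26 mm bar (about 0.28 opening).

Run:
```python
from h import *
grip(0.0,20)
o=robot.observe();print(o["t"],o["grip_width"]*92,o["contact_force"])
if o["grip_width"]*92>20:
    for th in np.linspace(.09,.6,4)[1:]:
        robot.servo_line(bar(th)-[0,0,19],feed=70)
        o=robot.observe();print(round(th,2),o["t"],o["tcp_pos"].round(1),o["contact_force"].round(1),o["grip_width"]*92)
im=viewer.read_camera("side");
cv2.imwrite("pics/s3.png",cv2.resize(im[100:260,240:440][:,:,::-1],None,fx=3,fy=3,interpolation=2))
```

```text
6.5667 26.075332145260422 [-0.73689625 -2.99561374 -0.00900013]
0.26 7.1 [ 435.5 -271.7  109.8] [ 1.7 -5.9  0.7] 25.724180236507955
0.43 7.6333 [ 445.2 -271.6  134.6] [ 1.8 -5.8  0.4] 25.89622022950938
0.6 8.1667 [ 458.8 -271.4  157.5] [ 1.  -4.8 -1.6] 25.774597858940275
```

View pics/s3.png

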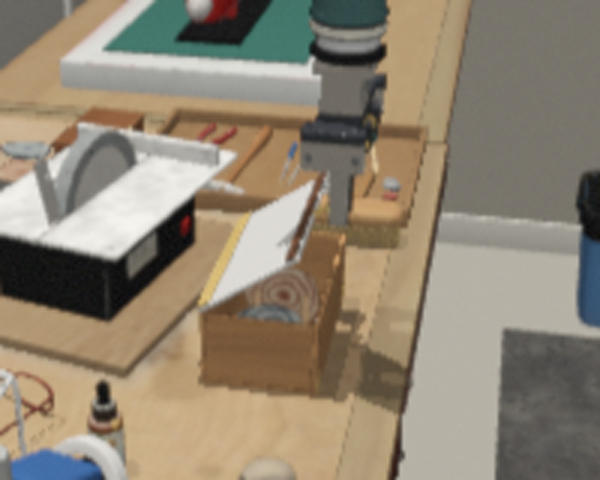

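The cover follows the hand. The red slab shows behind the grey one at (283,292), so it is in the -y slot. I'll carry on to the stop.

Run:
```python
from h import *
for th in np.r_[np.linspace(.6,1.44,6)[1:],1.47,1.5,1.53]:
    p=bar(th)-[0,0,19]; p[1]-=.8
    robot.servo_line(p,feed=70 if th<1.45 else 30)
    o=robot.observe();print(round(th,2),o["t"],o["tcp_pos"].round(1),o["contact_force"].round(1),round(o["grip_width"]*92,1))
    if th>1.45 and o["contact_force"][0]<-12: break
robot.hold(.3)
for c in ("side","top"):
    im=viewer.read_camera(c)
    for n in ("red_slab_center","grey_slab_center","cover_handle"): print(c,n,pin(n,c))
    im=im[100:260,240:440] if c=="side" else im[150:280,280:450]
    cv2.imwrite(f"pics/{c}4.png",cv2.resize(im[:,:,::-1],None,fx=3,fy=3,interpolation=2))
```

```text
0.77 8.7417 [ 476.2 -271.3  177.8] [ 3.1 -3.3 -2.4] 26.1
0.94 9.2667 [ 497.  -271.2  195.3] [ 2.9 -2.2 -2.8] 25.7
1.1 9.7917 [ 519.7 -271.   208.4] [ 1.9  0.1 -3.7] 25.8
1.27 10.3167 [ 544.4 -270.8  217.7] [ 1.6  3.  -1.9] 25.9
1.44 10.8417 [ 570.1 -270.6  222.6] [ 0.3  5.8 -0.5] 26.1
1.47 11.15 [ 574.1 -270.6  223.1] [-0.6  4.9 -0.3] 26.2
1.5 11.4583 [ 578.8 -270.6  223.4] [0.5 5.7 0.3] 26.0
1.53 11.7667 [ 580.8 -270.5  223.5] [-9.1  7.3  4.8] 25.4
side red_slab_center [(0.54, array([ 525.2, -301.9,   39.2]))]
side grey_slab_center [(0.59, array([ 524.3, -236.6,   33.4]))]
side cover_handle [(0.82, array([ 577.5, -269.5,  239.6]))]
top red_slab_center []
top grey_slab_center []
top cover_handle [(0.38, array([ 585.7, -270.4,   87.2]))]
```

View pics/side4.png

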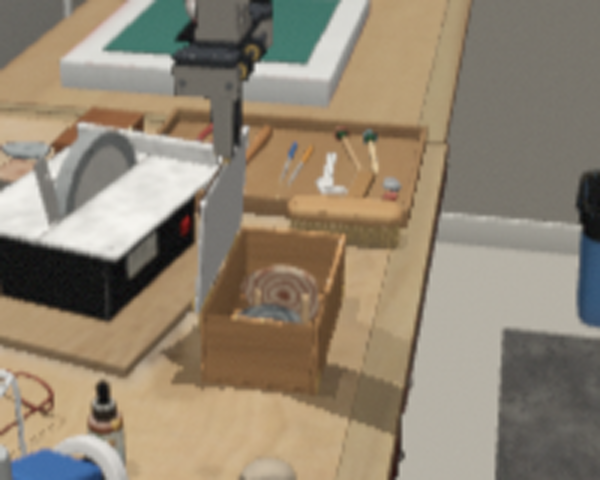

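View pics/top4.png

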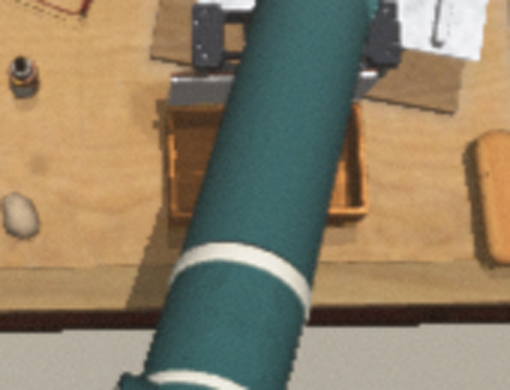

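The cover stands upright against its stop, with about 9 N of reaction. I'll release the bar, rise clear and take a better look at the slabs.

Run:
```python
from h import *
grip(0.5)
p=robot.observe()["tcp_pos"]
robot.servo_line(p+[-1,0,50],feed=120)
robot.servo_line([430,-300,275],feed=250)
robot.movep([400,-420,250],toolrot([0,0,-1],[0,-1,0]))
print(robot.observe()["t"])
for c in ("side","top"):
    im=viewer.read_camera(c)
    for n in ("red_slab_center","grey_slab_center","cover_handle"): print(c,n,pin(n,c))
    sil=viewer.silhouettes("red_slab_center",c)
    for d in sil[:1]:
        v,u=np.nonzero(d["mask"]);print("mask",d["confidence"],u.mean(),v.mean(),u.min(),u.max(),v.min(),v.max())
    im=im[100:260,240:440] if c=="side" else im[150:280,280:450]
    cv2.imwrite(f"pics/{c}5.png",cv2.resize(im[:,:,::-1],None,fx=4,fy=4,interpolation=2))
```

```text
14.8583
side red_slab_center [(0.64, array([ 525.3, -303. ,   39.1])), (0.51, array([ 524.7, -234.4,   32.9]))]
side grey_slab_center [(0.61, array([ 523.4, -235.7,   32.6]))]
side cover_handle [(0.79, array([ 579.6, -268.5,  236.8]))]
mask 0.78 333.8884462151394 195.01195219123505 321 345 189 204
top red_slab_center [(0.67, array([ 526.8, -307.1,   40.1]))]
top grey_slab_center [(0.66, array([ 527.7, -237. ,   31.4]))]
top cover_handle [(0.8, array([ 580.4, -267.8,  240. ]))]
```

View pics/side5.png

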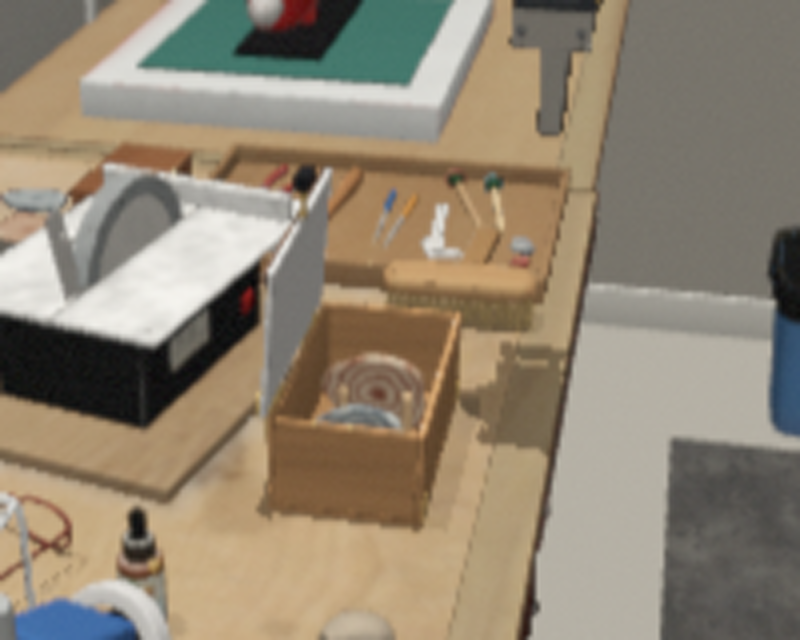

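View pics/top5.png

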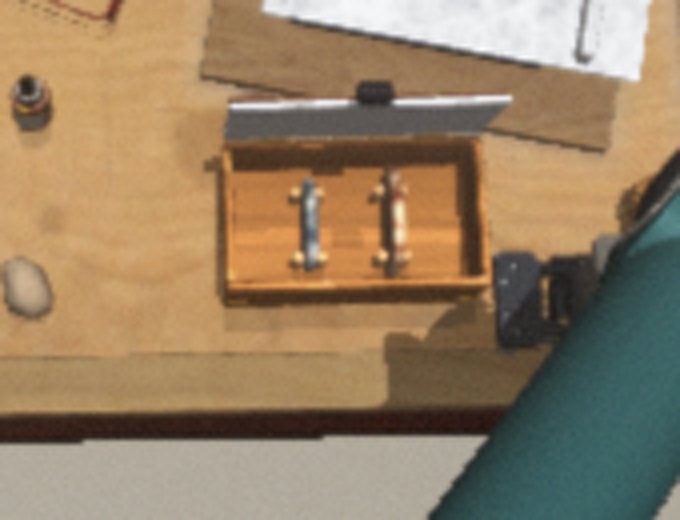

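Run:
```python
from h import *
for uv in ((280+390/4,150+168/4),(280+395/4,150+221/4),(280+399/4,150+275/4)): print(unproj("top",*uv,65))
T=.12; x=np.array([np.sin(T),0,-np.cos(T)]); r=toolrot(x,[0,-1,0])
C=np.array([521,-305.8,38.]); g=C+[0,0,20]; tcp=g+19*x
robot.movep(tcp-x*110,r)
grip(.45)
im=viewer.read_camera("top");print(pin("red_slab_center","top"))
robot.servo_line(tcp-x*35,feed=120)
im=viewer.read_camera("side"); cv2.imwrite("pics/side6.png",cv2.resize(im[100:260,240:440][:,:,::-1],None,fx=4,fy=4,interpolation=2))
o=robot.observe();print(o["t"],o["tcp_pos"],o["contact_force"])
```

```text
[ 565.25140017 -304.77073693   65.        ]
[ 520.06943731 -306.81362082   65.        ]
[ 474.67695747 -307.96899414   65.        ]
[]
17.3417 [ 519.62934643 -306.14428754   74.68111551] [0.38941874 0.78942283 0.35540487]
```

View pics/side6.png

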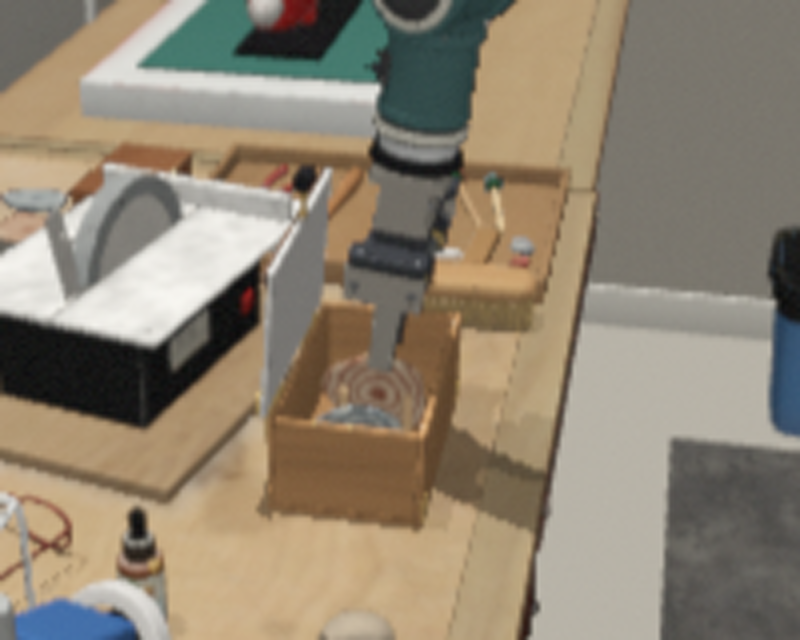

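The fingers are in line over the red slab, tips at about (382,362), and the body is clear of the cover. I'll descend, grip and lift a little.

Run:
```python
from h import *
T=.12; x=np.array([np.sin(T),0,-np.cos(T)])
C=np.array([521,-305.8,38.]); tcp=C+[0,0,20]+19*x
robot.servo_line(tcp,feed=60)
o=robot.observe();print(o["t"],o["tcp_pos"],o["contact_force"])
grip(0.0,25)
o=robot.observe();print(o["t"],o["grip_width"]*92,o["contact_force"])
if o["grip_width"]*92>6:
    robot.servo_line(tcp+[-4,0,60],feed=80)
    o=robot.observe();print(o["t"],o["grip_width"]*92,o["contact_force"])
    robot.servo_line(tcp+[-20,0,150],feed=150)
    o=robot.observe();print(o["t"],o["grip_width"]*92,o["contact_force"],o["tcp_pos"])
for c in ("side","top"):
    im=viewer.read_camera(c)
    for n in ("red_slab_center","grey_slab_center"): print(c,n,pin(n,c))
    im=im[80:240,240:440] if c=="side" else im[150:280,280:450]
    cv2.imwrite(f"pics/{c}7.png",cv2.resize(im[:,:,::-1],None,fx=4,fy=4,interpolation=2))
```

```text
18.075 [ 523.34007657 -305.79540409   38.99294925] [-0.06817261  0.70576559  0.76899613]
18.6667 8.216392064578239 [-0.0922626  -0.51178467  0.68439486]
19.5667 8.397430971532804 [-0.07353256 -0.44914396 -0.64249702]
20.325 8.191703226482637 [ 0.22807135 -0.03738561 -0.83442036] [ 502.79387733 -305.48266726  188.26987627]
side red_slab_center [(0.74, array([ 507.7, -305.6,  188.9]))]
side grey_slab_center [(0.47, array([ 526.5, -234.7,   36.5]))]
top red_slab_center []
top grey_slab_center [(0.38, array([ 528.5, -238.1,   34.2]))]
```

View pics/side7.png

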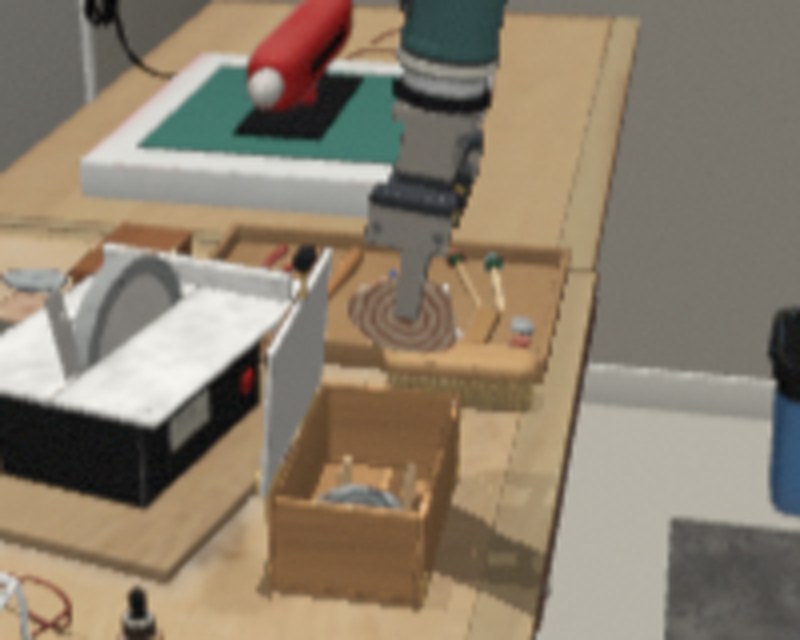

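Run:
```python
from h import *
T=.12; R0=Rn.from_rotvec(toolrot([np.sin(T),0,-np.cos(T)],[0,-1,0]))
d=R0.inv().apply([3.2,0,-0.5])
r=toolrot(-UP,-FZ); Rf=Rn.from_rotvec(r)
tgt=F-Rf.apply(d)
p=robot.observe()["tcp_pos"]
robot.servo_line(p+[-30,0,60],feed=150)
robot.movep(tgt-FZ*110+[0,0,70],r)
o=robot.observe();print(o["t"],o["grip_width"]*92,o["tcp_pos"])
robot.servo_line(tgt,feed=90)
robot.hold(.5)
o=robot.observe();print(o["t"],o["grip_width"]*92,o["tcp_pos"],tgt, o["contact_force"])
M=Rn.from_rotvec(o["tcp_rot"]).as_matrix();print("y.FZ ang",np.arccos(abs(M[:,1]@FZ)))
for c in ("side","top"):
    im=viewer.read_camera(c)
    for n in ("red_slab_center","grey_slab_center","cover_handle","lens","camera_stand","rough_0","dropper_bottle","scrub_brush"): print(c,n,pin(n,c,1))
    cv2.imwrite(f"pics/{c}8.png",cv2.resize((im[120:400,190:420] if c=="side" else im[140:270,140:420])[:,:,::-1],None,fx=2.1 if c=="side" else 2.8,fy=2.1 if c=="side" else 2.8,interpolation=2))
```

```text
22.525 8.294791201640406 [480.943768    43.267631   203.24654096]
24.375 8.225588712242377 [505.21805177 144.69343801 170.85029103] [505.2018882  144.75682989 170.82644404] [-0.42227745 -0.58005957  0.54760044]
y.FZ ang 8.305512391087121e-05
side red_slab_center [(0.61, array([507.6, 147.8, 169. ]))]
side grey_slab_center [(0.56, array([ 524.7, -238.2,   34.5]))]
side cover_handle []
side lens [(0.82, array([540.8, 270.5, 217.6]))]
side camera_stand [(0.57, array([5.037e+02, 1.465e+02, 5.000e-01]))]
side rough_0 [(0.72, array([479.9,   4.2,  -1.2]))]
side dropper_bottle [(0.57, array([636.1,  -1.5,  -8. ]))]
side scrub_brush [(0.68, array([ 484.7, -536.3,    1.2]))]
top red_slab_center [(0.49, array([508.3, 143.3, 169.3]))]
top grey_slab_center [(0.39, array([ 529.2, -239.8,   35.1]))]
top cover_handle [(0.9, array([ 583.6, -270.1,  238.8]))]
top lens [(0.56, array([538.9, 269.3, 218.3]))]
top camera_stand [(0.78, array([510.2, 144.8,   1. ]))]
top rough_0 [(0.4, array([477. ,   3.9,  -4.2]))]
top dropper_bottle [(0.62, array([637.5,  -3.4,  -4. ]))]
top scrub_brush [(0.56, array([ 488.1, -537.1,    1.2]))]
```

View pics/side8.png

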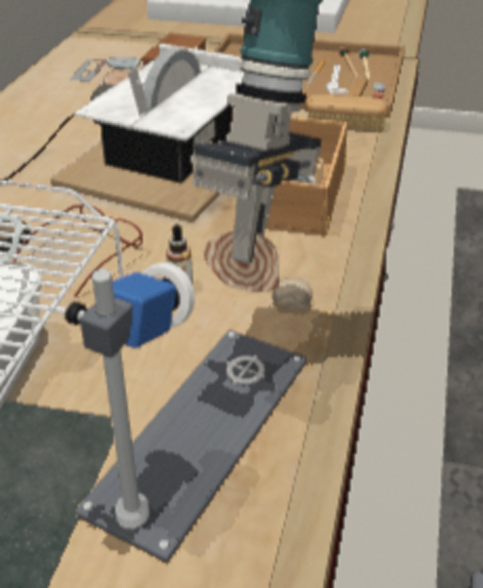

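View pics/top8.png

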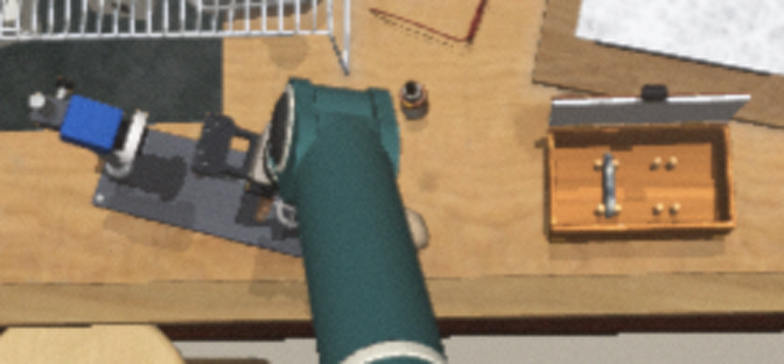

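Everything agrees. The side view shows the slab above the cross, at (242,262) over (245,370), facing the lens. The top view shows the cover upright and the grey slab still in its slot at (608,185).

Run:
```python
from h import *
print(robot.job_done()); o=robot.observe();print(o["t"],o["grip_width"]*92)
```

```text
the job is handed in; nothing more can be done
None
the job is handed in; nothing more can be done
```

I opened the cover by its bar, lifted the red-brown slab out of the box and handed the job in with the slab held at the inspection camera. Hand-in came just after 24.4 s of the 54 s allowed; it returns no verdict.

**Cover:** I pinched the bar across its ends and swung it at about 0.45 rad/s until the stop pushed back with about 9 N. After release it stood upright, and the top camera still placed the handle at about (584, −270, 239) mm just before hand-in. The side camera did not detect the handle in that last check.

**Slab:** It was gripped with 25 N, and the fingers read 8.2 mm, close to its 8.5 mm thickness. The two cameras put its middle at (507.6, 147.8, 169.0) and (508.3, 143.3, 169.3) mm. My focus estimate was (508.3, 144.3, 170) mm, so they agree within about 4 mm.

**Squareness:** The jaw axis is within 0.0001 rad of my estimated lens axis. That axis rests on a stand yaw of about 13.9°, measured from the lens and cross positions, so the true error is probably a degree or so. I did not measure the slab's tilt between the pads separately.

**Other things on the bench:** The grey slab, stone, bottle and brush were all within about 7 mm of where they were first seen, which is about the detection noise.

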